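Clip the biscuit box shut, corner to opposite corner

TASK

Close the biscuit box: snap its four red lid clips fully down over the rim, in opposite-corner order so that the lid seals evenly: shut any one clip first, then the one at the diagonally opposite corner, and only then the remaining two. Leave the sugar bowl, saucer and honey dipper where they are.

Things in the scene. Friction and masses are not known exactly. Their poses are not given: they have to be found in the camera images.
- box: clear plastic biscuit box, pale lid seated; stands on grippy rubber feet, does not slide. Lid 164 (x) by 124 (y) mm, 22 thick, flat top 98 mm above the table; walls below 152 by 112 mm. Origin: centre of underside; x along the long side, z up. Two red clips on each long side: 1 (+x,+y), 2 (+x,-y), 3 (-x,-y), 4 (-x,+y); 1-3 and 2-4 are opposite corners
- clip_1 (a joint): angle of red clip 1 (rad), opposite corner to clip 3: 0 shut, hanging down over the rim; 1.57 sticking out level; 2.2 its stop, out and up. Starts 1.6 to 2.0. Stiff hinge, stays where left while open; pushed down to about 0.4 it snaps to 0 by itself and holds. Closing needs 0.15 N m (4 to 8 N at its outer half), as does reopening.
- clip_1_hinge (a point): middle of the hinge line of clip 1, fixed to the box at (+52, +66, 92) mm in its frame, 4 mm outside the lid's long edge; axes as the box. Hinge line along box x; the clip swings out to box +y. The clip: red flap 34 mm wide along the hinge, 38 mm from hinge line to free edge, 4 mm thick; shut, a lip on its free edge stands 6 mm out from the hinge line.
- clip_1_tip (a point): point in the free edge of clip 1, 36 mm from its hinge line; it moves with the clip.
- clip_2 (a joint): angle of red clip 2 (rad), opposite corner to clip 4: 0 shut, hanging down over the rim; 1.57 sticking out level; 2.2 its stop, out and up. Starts 1.6 to 2.0. Stiff hinge, stays where left while open; pushed down to about 0.4 it snaps to 0 by itself and holds. Closing needs 0.15 N m (4 to 8 N at its outer half), as does reopening.
- clip_2_hinge (a point): middle of the hinge line of clip 2, fixed to the box at (+52, -66, 92) mm in its frame, 4 mm outside the lid's long edge; axes as the box. Hinge line along box x; the clip swings out to box -y. The clip: red flap 34 mm wide along the hinge, 38 mm from hinge line to free edge, 4 mm thick; shut, a lip on its free edge stands 6 mm out from the hinge line.
- clip_2_tip (a point): point in the free edge of clip 2, 36 mm from its hinge line; it moves with the clip.
- clip_3 (a joint): angle of red clip 3 (rad), opposite corner to clip 1: 0 shut, hanging down over the rim; 1.57 sticking out level; 2.2 its stop, out and up. Starts 1.6 to 2.0. Stiff hinge, stays where left while open; pushed down to about 0.4 it snaps to 0 by itself and holds. Closing needs 0.15 N m (4 to 8 N at its outer half), as does reopening.
- clip_3_hinge (a point): middle of the hinge line of clip 3, fixed to the box at (-52, -66, 92) mm in its frame, 4 mm outside the lid's long edge; axes as the box. Hinge line along box x; the clip swings out to box -y. The clip: red flap 34 mm wide along the hinge, 38 mm from hinge line to free edge, 4 mm thick; shut, a lip on its free edge stands 6 mm out from the hinge line.
- clip_3_tip (a point): point in the free edge of clip 3, 36 mm from its hinge line; it moves with the clip.
- clip_4 (a joint): angle of red clip 4 (rad), opposite corner to clip 2: 0 shut, hanging down over the rim; 1.57 sticking out level; 2.2 its stop, out and up. Starts 1.6 to 2.0. Stiff hinge, stays where left while open; pushed down to about 0.4 it snaps to 0 by itself and holds. Closing needs 0.15 N m (4 to 8 N at its outer half), as does reopening.
- clip_4_hinge (a point): middle of the hinge line of clip 4, fixed to the box at (-52, +66, 92) mm in its frame, 4 mm outside the lid's long edge; axes as the box. Hinge line along box x; the clip swings out to box +y. The clip: red flap 34 mm wide along the hinge, 38 mm from hinge line to free edge, 4 mm thick; shut, a lip on its free edge stands 6 mm out from the hinge line.
- clip_4_tip (a point): point in the free edge of clip 4, 36 mm from its hinge line; it moves with the clip.
- sugar_bowl: round stainless sugar bowl, 104 mm across plus two small ears, 58 mm high; loose. Origin: centre of its underside. A bystander.
- saucer: green glass saucer, 140 mm across, 18 mm high; loose. Origin: centre of its underside. A bystander.
- dipper: wooden honey dipper lying down, about 155 mm long along its x, grooved head 28 mm thick at +x; loose. Origin: centre of its underside (of the middle of its length). A bystander. (A fixed white samovar, 0.39 m tall, also stands well away at the right rear edge of the table, level with the robot's base.)

How it is judged:
On the way:
1. two clips at opposite corners are snapped shut while the other two are still open (((value of joint each of clip_1, clip_3 below 0.12 rad and value of joint each of clip_2, clip_4 above 0.7 rad) or (value of joint each of clip_2, clip_4 below 0.12 rad and value of joint each of clip_1, clip_3 above 0.7 rad))), for 0.2 s.
At the end, for the whole second after the job is handed in: All four clips are shut (joint values under 0.12 rad) and stay so, and the sugar bowl, saucer, and honey dipper are within 30 mm of where they stood (value of joint each of clip_1, clip_2, clip_3, clip_4 below 0.12 rad and not (distance of any of sugar_bowl, saucer, dipper from where it was at the start of the episode above 0.03 m)); the robot touches nothing.
It fails at once if two neighbouring clips are shut while the other two are still open (wrong order) ((value of joint each of clip_1, clip_2 below 0.12 rad and value of joint each of clip_3, clip_4 above 0.7 rad) or (value of joint each of clip_2, clip_3 below 0.12 rad and value of joint each of clip_4, clip_1 above 0.7 rad) or (value of joint each of clip_3, clip_4 below 0.12 rad and value of joint each of clip_1, clip_2 above 0.7 rad) or (value of joint each of clip_4, clip_1 below 0.12 rad and value of joint each of clip_2, clip_3 above 0.7 rad)).
It fails at once if a bystander is moved more than 30 mm (distance of any of sugar_bowl, saucer, dipper from where it was at the start of the episode above 0.03 m).
It also fails if it takes over 56 s, if anything falls off the work surface, if the arm or the gripper's body presses on something with over 40 N, if the wrist force passes 120 N, or if a joint passes its speed limit or range.

ROBOT

A 7-joint arm with a two-finger parallel gripper is mounted at the origin on the work surface. World frame = base frame: x ahead of the robot, y to its left, z up, the work surface at z = 0. Lengths are in m, angles in rad, forces in N, time in s.
With the tool pointing down it reaches from about 0.425 to 0.875 m from the base axis. Payload 4.7 kg.
Tool frame: the origin (TCP) lies midway between the tips of the shut fingers; the grasp point (between the pads) lies 19 mm behind it; y points along the fingers, z is the direction in which the jaws open and shut, and the axes are right-handed (so a half turn about y gives the same grasp; the last joint's range is limited). The gripper opens to 87 mm and grips with 3 to 60 N. Pads are 19 mm wide; open, the fingers measure 117 mm over their backs; the gripper's body (75 mm by 190 mm) begins 51 mm behind the grasp point.
Start: joints at [-1.184, 0.321, -0.07, 1.45, 0.023, 1.371, -0.057], TCP at [0.237, 0.605, 0.223] pointing down, gripper open.
Joint ranges: [-2.86, 2.86], [-0.3, 2.09], [-1.38, 1.24], [0.06, 2.45], [-1.56, 4.7], [0.09, 2.05], [-2.69, 2.69]. Speed limits (rad/s): [2.57, 2.57, 3.14, 3.14, 3.14, 3.14, 3.14].

INTERFACE

Orientations are given as a rotation vector (axis times angle).
In Python, from bench import ctrl gives the robot as it stands.
- The arm moves only by the tool play_rows, never from a script. Its arguments are lists of equal length, an entry for each row: "translation": the shift along the tool's x, y, z in mm, a list of three; "turn": the turn, a rotation vector about the tool's x, y, z in rad, a list of three; "fingers": the opening, from -1 (shut) to 1 (fully open), so that 0 is half open. In form: {"translation": [[dx, dy, dz], ...], "turn": [[wx, wy, wz], ...], "fingers": [fingers, ...]}. A call has exactly 10 rows; each row shifts and turns the commanded pose from where the row before left it, along the tool's axes as they then stand; what a row does not reach is not made up. A row lasts 1/12 s, in which the tool goes at most 41.7 mm and 7.16 degrees, less where a joint would pass 70% of its speed; a pose out of reach is approached as far as the arm can. A call with a gripper value outside its range is refused whole. The fingers move at their own pace and stop on an object; "grip_force" is the grip in N (left out, the last holds). Time passes only in rows, so rows that do not move let the fingers close, or fill a call up. It gives the time, the measured TCP pose, the force and the opening at its end, in the units of the state.
- ctrl.get_state(): the state, without advancing time (a new reading comes with each control period).
- ctrl.get_image(name): name is "side" or "top"; returns the picture (400x640x3 uint8, blue, green, red); there is no depth.
- ctrl.camera_info(name): a dict with "camera_matrix" (3x3 intrinsics, pixels), "R" (3x3) and "t" (3): a world point X has camera coordinates R X + t. Camera axes: x right, y down, z forward; pixel columns grow to the right and rows downward; lengths in m; the calibration is good to about 2 mm. A picture is of the moment at which its call begins. camera_info takes no time and is no camera call.
- ctrl.close_job(): hands the job in, once; it reports no verdict.
The state is a dict: "time": time; "joint_positions": joint angles; "qd": joint speeds; "joint_torque": joint torques, N m; "position": TCP position; "tool_rot": TCP orientation; "ft_force": force on the tool from outside, world axes, zero at the start; "torque": the same for the moment, N m; "grip_width": opening from 0.0 (shut) to 1.0 (fully open).
Only numpy, scipy, OpenCV 4.12 (cv2) and the standard library are available. Lean on these libraries where they do the work, as an engineer would, in place of code of your own. Each camera call takes 0.05 s, during which the arm holds its last target.

## Working session

There is one attempt and no reset: what is moved stays moved. The work goes in short steps, Python scripts to look and compute and a tool call to move; the robot and the scene stay as the last step left them, time stands still between calls to the robot, and variables do not carry over. Pictures are saved under pics/ and viewed, and the job is handed in when it is done.

Besides the shell and the picture viewer there is one more tool, called after "Request:" by a JSON object that holds its "op" and its "data". play_rows: Moves the arm, as the interface text tells. Its arguments: {"type":"object","properties":{"translation":{"type":"array"},"turn":{"type":"array"},"fingers":{"type":"array"},"grip_force":{"type":"number"}},"required":["translation","turn","fingers"]}

```bash
mkdir -p pics; ls; python3 - <<'E'
from bench import ctrl
import cv2
s=ctrl.get_state()
print(s)
for n in("side","top"):
    cv2.imwrite(f"pics/{n}0.png",ctrl.get_image(n)); print(n,ctrl.camera_info(n))
E
```

```text
pics
{'time': 0.0, 'joint_positions': array([-1.18390534,  0.32180022, -0.07009831,  1.45168182,  0.02261574,
        1.37079824, -0.05689295]), 'qd': array([-0.00178517, -0.0015129 ,  0.0009938 ,  0.00260178, -0.00012955,
        0.00103454, -0.00101078]), 'joint_torque': array([-6.13786688e-05, -4.91290069e+01, -4.03837077e-01, -3.12521124e+01,
       -6.36851834e-02,  4.37316787e-02,  1.98548432e-04]), 'position': array([0.23658155, 0.60481765, 0.221473  ]), 'tool_rot': array([-1.55283066,  0.29270804, -0.29232429]), 'ft_force': array([-0.15538601, -0.28045728, -0.65566049]), 'torque': array([ 0.02591908, -0.02960686, -0.03633582]), 'grip_width': 0.9953310955299035}
side {'camera_matrix': array([[415.64824993,   0.        , 318.68274187],
       [  0.        , 415.64824993, 201.29962326],
       [  0.        ,   0.        ,   1.        ]]), 'R': array([[ 0.95155377, -0.30734456, -0.00920574],
       [-0.16445633, -0.48341147, -0.85980664],
       [ 0.25980673,  0.8196662 , -0.51053677]]), 't': array([-0.60760706,  0.16907158,  0.86906552])}
top {'camera_matrix': array([[447.32558665,   0.        , 316.90796339],
       [  0.        , 447.32558665, 195.74837561],
       [  0.        ,   0.        ,   1.        ]]), 'R': array([[ 0.01555784, -0.99987727, -0.00184599],
       [-0.99303273, -0.01523561, -0.11684981],
       [ 0.11680734,  0.00365106, -0.99314788]]), 't': array([0.01156796, 0.65747349, 1.32601272])}
```

View pics/side0.png

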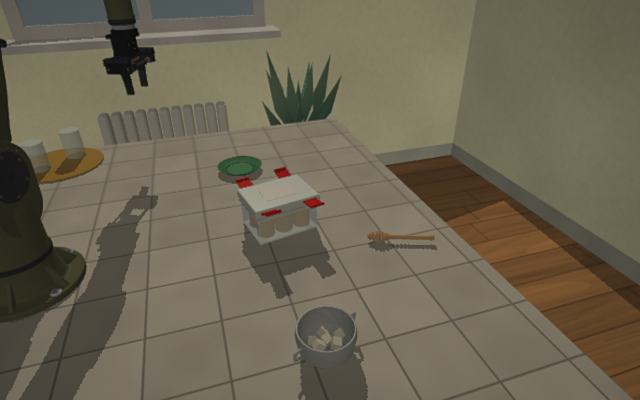

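View pics/top0.png

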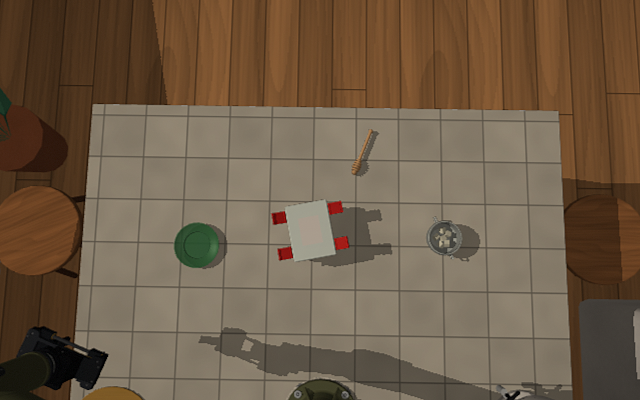

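The side view shows the box around (280,208), with the saucer behind it, the bowl in front at (327,335) and the dipper at (400,238). In the top view the lid is centred near (311,231), with red flaps at (280,217), (335,208), (285,254) and (342,243). The next step is to measure these.

```bash
cat > h.py <<'E'
import numpy as np, cv2
from bench import ctrl
CI={n:ctrl.camera_info(n) for n in("side","top")}
def proj(n,X):
    c=CI[n]; p=(np.asarray(X,float)@c["R"].T+c["t"])@c["camera_matrix"].T
    return p[...,:2]/p[...,2:]
def ray(n,uv,z):
    c=CI[n]; d=c["R"].T@np.linalg.inv(c["camera_matrix"])@np.array([*uv,1.]); o=-c["R"].T@c["t"]
    return o+d*(z-o[2])/d[2]
def box2w(P,b):
    c,s=np.cos(b[2]),np.sin(b[2]); P=np.asarray(P,float)
    return np.stack([b[0]+c*P[...,0]-s*P[...,1], b[1]+s*P[...,0]+c*P[...,1],P[...,2]],-1)
S={1:(1,1),2:(1,-1),3:(-1,-1),4:(-1,1)}
def clip(k,a):
    sx,sy=S[k]; P=[]
    for r,w in((0,-17),(0,17),(38,17),(38,-17)):
        P.append([sx*52+w, sy*(66+r*np.sin(a)), 92-r*np.cos(a)])
    return np.array(P)/1000
E
python3 - <<'E'
from h import *
for n in("side","top"):
    im=cv2.imread(f"pics/{n}0.png"); b,g,r=[im[...,i].astype(int) for i in range(3)]
    m=((r>110)&(g<70)&(b<70)).astype(np.uint8)
    N,L,st,ce=cv2.connectedComponentsWithStats(m)
    for i in range(1,N):
        if st[i,4]>15:
            print(n,ce[i].round(1),st[i], ray(n,ce[i],.095).round(3))
            p=cv2.boxPoints(cv2.minAreaRect(np.argwhere(L==i)[:,::-1].astype(np.float32))); print(p.round(1).tolist())
for n,x,y in(("side",220,140),("top",255,185)):
    im=cv2.imread(f"pics/{n}0.png")[y:y+120,x:x+120]
    cv2.imwrite(f"pics/{n}z.png",cv2.resize(im,(600,600),interpolation=cv2.INTER_CUBIC))
E
```

```text
side [283.1 173.6] [276 170  15   8  71] [0.584 0.131 0.095]
[[275.79998779296875, 172.3000030517578], [288.79998779296875, 169.10000610351562], [290.20001220703125, 174.6999969482422], [277.20001220703125, 177.89999389648438]]
side [244.7 183.5] [237 180  16   8  75] [0.481 0.109 0.095]
[[236.89999389648438, 182.5], [251.0, 179.0], [252.39999389648438, 184.39999389648438], [238.1999969482422, 187.89999389648438]]
side [312.7 201.5] [305 197  19   9  98] [ 0.616 -0.029  0.095]
[[304.3999938964844, 200.0], [321.1000061035156, 195.3000030517578], [323.0, 202.10000610351562], [306.3999938964844, 206.89999389648438]]
side [269.1 211.5] [262 209  16   6  37] [ 0.511 -0.04   0.095]
[[261.79998779296875, 212.39999389648438], [276.20001220703125, 207.60000610351562], [277.1000061035156, 210.3000030517578], [262.70001220703125, 215.10000610351562]]
top [334.7 207.3] [328 201  15  14 158] [ 0.618 -0.031  0.095]
[[326.79998779296875, 203.0], [340.70001220703125, 200.3000030517578], [342.8999938964844, 211.39999389648438], [329.0, 214.1999969482422]]
top [280.4 217.2] [275 211  11  13 105] [0.58
[... 672 characters left out ...]
89999389648438], [335.70001220703125, 249.5]]
top [285.2 252.9] [278 246  15  14 139] [0.483 0.11  0.095]
[[276.8999938964844, 248.60000610351562], [290.20001220703125, 246.0], [292.5, 257.29998779296875], [279.20001220703125, 260.0]]
top [628.8 247.8] [621 246  15   4  18] [ 0.513 -0.879  0.095]
[[620.9000244140625, 248.1999969482422], [634.7999877929688, 245.89999389648438], [635.0999755859375, 247.8000030517578], [621.2000122070312, 250.10000610351562]]
top [  6.5 261.6] [  1 260  10   6  22] [0.446 0.912 0.095]
[[1.0, 265.0], [1.0, 260.0], [10.0, 260.0], [10.0, 265.0]]
top [ 39.9 263.7] [ 36 261   8   6  19] [0.442 0.815 0.095]
[[36.0, 263.0], [42.0, 260.0], [44.0, 264.0], [38.0, 267.0]]
```

View pics/topz.png

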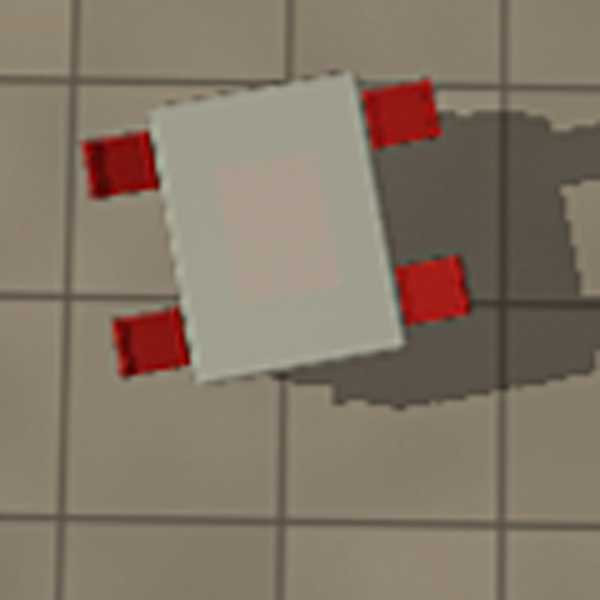

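View pics/sidez.png

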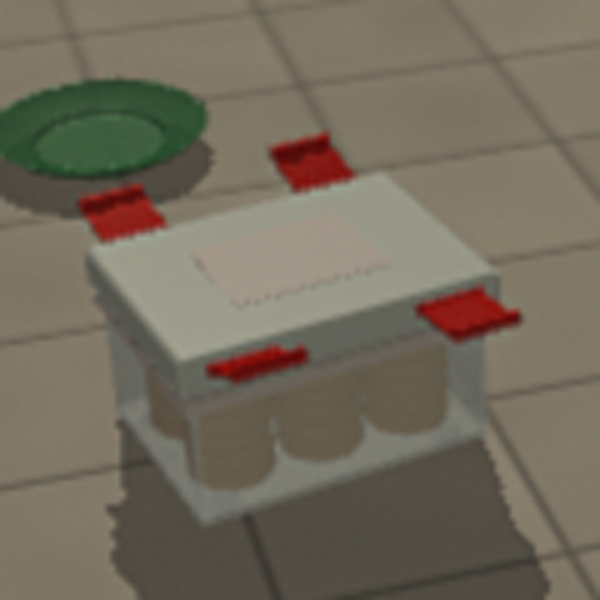

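```bash
python3 - <<'E'
from h import *
from scipy.optimize import least_squares
f=lambda p,o:(np.array(p)+.5)/5-.5+np.array(o)
top=f([(155,107),(355,72),(403,346),(198,382)],(255,185))
side=f([(385,175),(496,272),(182,362),(90,256)],(220,140))
C=np.array([(82,62,98),(82,-62,98),(-82,-62,98),(-82,62,98)])/1e3
def res(b): 
    W=box2w(C,b); return np.r_[(proj("top",W)-top).ravel(),(proj("side",W)-side).ravel()]
r=least_squares(res,[.55,.04,0]); print(r.x.round(4),r.fun.round(1)); b=r.x
for n,u in(("top",top),("side",side)):
    r1=least_squares(lambda q:(proj(n,box2w(C,q))-u).ravel(),b); print(n,r1.x.round(4))
np.save("box.npy",b)
# clip: centroid of silhouettes vs angle
cen={1:((280.2,217.2),(283.1,173.6)),2:((334.7,207.3),(312.7,201.5)),3:((341,242.5),(269.1,211.5)),4:((285.2,252.9),(244.7,183.5))}
for n in("top","side"):
    im=cv2.imread(f"pics/{n}0.png"); o=(255,185) if n=="top" else (220,140)
    z=cv2.resize(im[o[1]:o[1]+120,o[0]:o[0]+120],(720,720),interpolation=cv2.INTER_CUBIC)
    for a,col in((1.57,(255,0,0)),(1.8,(0,255,0)),(2.0,(0,255,255))):
        for k in S:
            P=(proj(n,box2w(clip(k,a),b))-o+.5)*6-.5
            cv2.polylines(z,[P.round().astype(int)],True,col,1)
    cv2.imwrite(f"pics/{n}fit.png",z[:600])
for k in S: print(k,box2w(np.array([S[k][0]*52,S[k][1]*66,92])/1e3,b).round(4), box2w(np.array([S[k][0]*52,S[k][1]*94,92])/1e3,b).round(4))
for p in((445,237),(362,152),(197,245)): print(p,ray("top",p,.03).round(3))
from scipy.spatial.transform import Rotation as R
print(R.from_rotvec(ctrl.get_state()['tool_rot']).as_matrix().round(3))
E
```

```text
[0.5499 0.0386 0.1938] [-1.1  0.1  0.8 -0.4  1.5  0.6 -0.   1.2  0.6 -1.4  1.9 -0.2 -0.5  0.2
 -1.1 -2.3]
top [0.551  0.0396 0.1843]
side [0.5487 0.0357 0.2058]
1 [0.5882 0.1134 0.092 ] [0.5828 0.1409 0.092 ]
2 [ 0.6136 -0.0161  0.092 ] [ 0.619  -0.0436  0.092 ]
3 [ 0.5116 -0.0361  0.092 ] [ 0.517  -0.0636  0.092 ]
4 [0.4862 0.0934 0.092 ] [0.4808 0.1209 0.092 ]
(445, 237) [ 0.538 -0.369  0.03 ]
(362, 152) [ 0.797 -0.116  0.03 ]
(197, 245) [0.502 0.383 0.03 ]
[[ 0.931 -0.001  0.364]
 [-0.364 -0.002  0.931]
 [ 0.    -1.    -0.002]]
```

View pics/topfit.png

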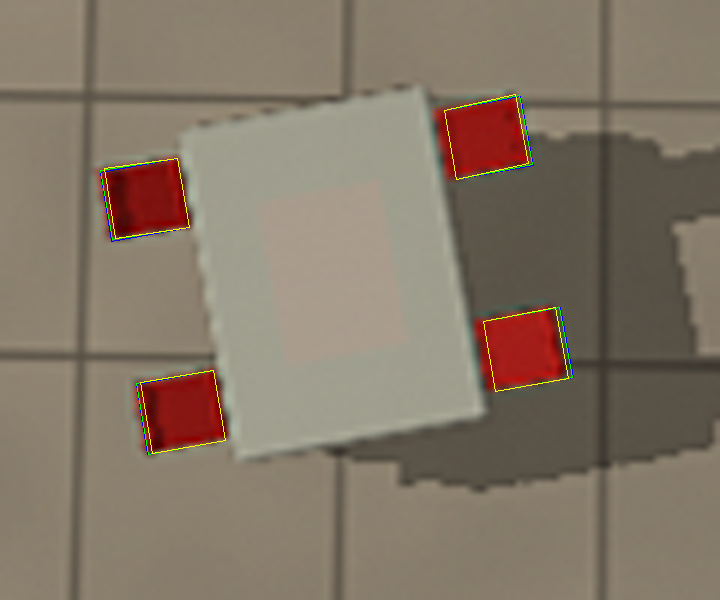

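View pics/sidefit.png

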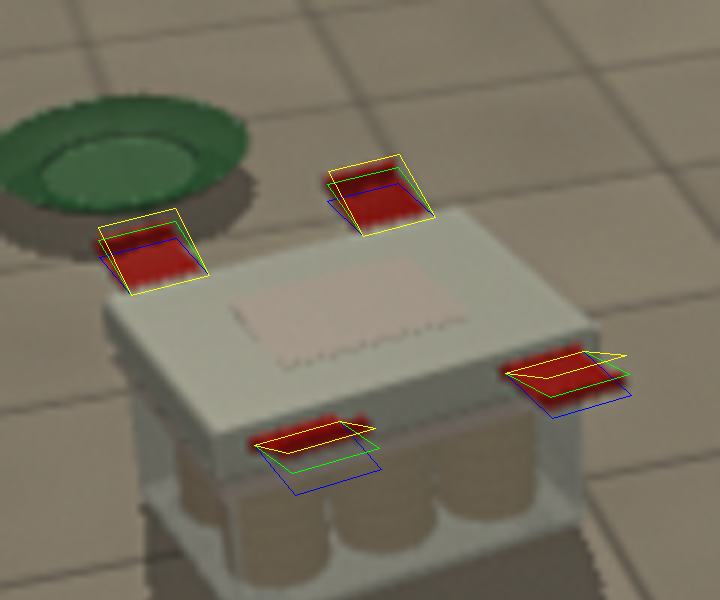

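The lid fit agrees to 1-2 px, and the clip outlines match it, giving angles of about 1.65-2.0. I'll push with shut fingers, with tool z along box x, tool x along box -y and tool y down. First I turn in place.

Request:
{"op": "play_rows", "data": {"translation": [[0, 0, 0], [0, 0, 0], [0, 0, 0], [0, 0, 0], [0, 0, 0], [0, 0, 0], [0, 0, 0], [0, 0, 0], [0, 0, 0], [0, 0, 0]], "turn": [[0, 0.101, 0], [0, 0.101, 0], [0, 0.101, 0], [0, 0.101, 0], [0, 0.101, 0], [0, 0.101, 0], [0, 0.101, 0], [0, 0.101, 0], [0, 0.101, 0], [0, 0.1, 0]], "fingers": [-1, -1, -1, -1, -1, -1, -1, -1, -1, -1], "grip_force": 20}}

```text
time: 0.93
position: [0.2366, 0.605, 0.2219]
tool_rot: [-1.292, 1.072, -1.073]
ft_force: [-0.2, 0.3, -0.5]
grip_width: 0.325
```

```bash
cat > q.py <<'E'
from h import *
from scipy.spatial.transform import Rotation as R
b=np.load("box.npy")
def where():
    s=ctrl.get_state(); p=s["position"]; M=R.from_rotvec(s["tool_rot"]).as_matrix()
    print("t",round(s["time"],2),"pos",p.round(4),"grip",round(s["grip_width"],3),"F",s["ft_force"].round(1),"j",s["joint_positions"].round(2))
    print("zyaw",np.arctan2(M[1,2],M[0,2]).round(4),"ydir",M[:,1].round(3))
    c,sn=np.cos(b[2]),np.sin(b[2]); d=p[:2]-b[:2]
    print("box frame mm",np.array([c*d[0]+sn*d[1],-sn*d[0]+c*d[1],p[2]]).dot(1000).round(1))
    return p,M
def to(B): # box-frame mm target -> tool shift mm
    p,M=where(); t=box2w(np.array(B)/1e3,b); print("target",B,"tool shift",(M.T@(t-p)*1e3).round(1))
E
python3 - <<'E'
import numpy as np
b=np.array([.5508,.0395,.190]); np.save("box.npy",b)
from q import *
to((52,112,200))
E
```

```text
t 0.93 pos [0.2366 0.605  0.2219] grip 0.325 F [-0.2  0.3 -0.5] j [-1.29  0.32  0.06  1.46 -0.02  1.37 -1.04]
zyaw 0.1841 ydir [-0.    -0.001 -1.   ]
box frame mm [-201.7  614.7  221.9]
target (52, 112, 200) tool shift [501.2  22.3 256.7]
```

Request:
{"op": "play_rows", "data": {"translation": [[30, 0, 15], [30, 0, 15], [30, 0, 15], [30, 0, 15], [30, 0, 15], [30, 0, 15], [30, 0, 15], [30, 0, 15], [30, 0, 15], [30, 0, 15]], "turn": [[0, 0, 0], [0, 0, 0], [0, 0, 0], [0, 0, 0], [0, 0, 0], [0, 0, 0], [0, 0, 0], [0, 0, 0], [0, 0, 0], [0, 0, 0]], "fingers": [-1, -1, -1, -1, -1, -1, -1, -1, -1, -1]}}

```text
time: 1.77
position: [0.441, 0.3373, 0.2223]
tool_rot: [-1.293, 1.069, -1.069]
ft_force: [0.3, 0.4, -0.4]
grip_width: 0.007
```

Request:
{"op": "play_rows", "data": {"translation": [[27, 0, 13], [27, 0, 13], [27, 0, 13], [27, 0, 13], [27, 10, 13], [27, 10, 13], [27, 15, 13], [27, 15, 13], [0, 20, 3], [0, 0, 0]], "turn": [[0, 0, 0], [0, 0, 0], [0, 0, 0], [0, 0, 0], [0, 0, 0], [0, 0, 0], [0, 0, 0], [0, 0, 0], [0, 0, 0], [0, 0, 0]], "fingers": [-1, -1, -1, -1, -1, -1, -1, -1, -1, -1]}}

```text
time: 2.6
position: [0.5846, 0.1436, 0.1482]
tool_rot: [-1.298, 1.075, -1.071]
ft_force: [-1.0, 0.5, -0.4]
grip_width: 0.003
```

```bash
python3 - <<'E'
from q import *
to((52,93.5,100))
for n,o in(("top",(255,170)),("side",(200,110))):
    im=ctrl.get_image(n)[o[1]:o[1]+120,o[0]:o[0]+130]
    cv2.imwrite(f"pics/{n}1.png",cv2.resize(im,None,fx=4,fy=4,interpolation=cv2.INTER_CUBIC))
cv2.imwrite("pics/both1.png",np.hstack([cv2.imread("pics/top1.png")[:,:400],cv2.imread("pics/side1.png")[:,:400]]))
E
```

```text
t 2.6 pos [0.5846 0.1436 0.1482] grip 0.003 F [-1.   0.5 -0.4] j [-0.65  0.28  0.43  1.68 -0.12  1.21 -0.  ]
zyaw 0.1846 ydir [-0.006 -0.004 -1.   ]
box frame mm [ 52.8  95.8 148.2]
target (52, 93.5, 100) tool shift [ 2.2 48.2 -0.5]
```

View pics/both1.png

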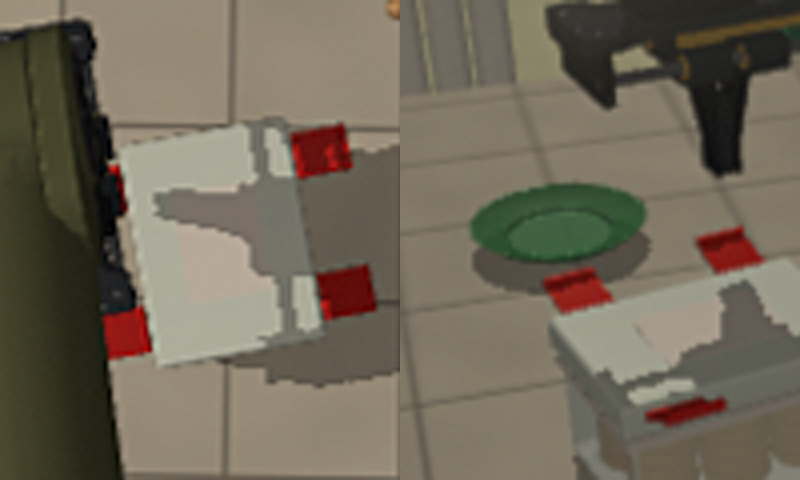

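In the side view the finger stands over clip 1 (about (720,170), with the clip at (728,248) in the zoom). Next I press down and sweep in.

Request:
{"op": "play_rows", "data": {"translation": [[1, 18, 0], [1, 18, 0], [0, 14, 0], [0, 8, 0], [0, 8, 0], [0, 8, 0], [2, 7, 0], [3, 5, 0], [4, 2, 0], [0, 0, 0]], "turn": [[0, 0, 0], [0, 0, 0], [0, 0, 0], [0, 0, 0], [0, 0, 0], [0, 0, 0], [0, 0, 0], [0, 0, 0], [0, 0, 0], [0, 0, 0]], "fingers": [-1, -1, -1, -1, -1, -1, -1, -1, -1, -1]}}

```text
time: 3.53
position: [0.5881, 0.1346, 0.0642]
tool_rot: [-1.294, 1.069, -1.07]
ft_force: [0.3, -0.4, -1.1]
grip_width: 0.003
```

```bash
python3 - <<'E'
from q import *
to((52,84,60))
im=ctrl.get_image("side")[110:260,200:350]
cv2.imwrite("pics/s2.png",cv2.resize(im,None,fx=4,fy=4,interpolation=cv2.INTER_CUBIC))
E
```

```text
t 3.53 pos [0.5881 0.1346 0.0642] grip 0.003 F [ 0.3 -0.4 -1.1] j [-0.62  0.36  0.42  1.76 -0.17  1.05  0.05]
zyaw 0.1881 ydir [-0.001 -0.001 -1.   ]
box frame mm [54.6 86.3 64.2]
target (52, 84, 60) tool shift [ 2.3  4.2 -2.6]
```

View pics/s2.png

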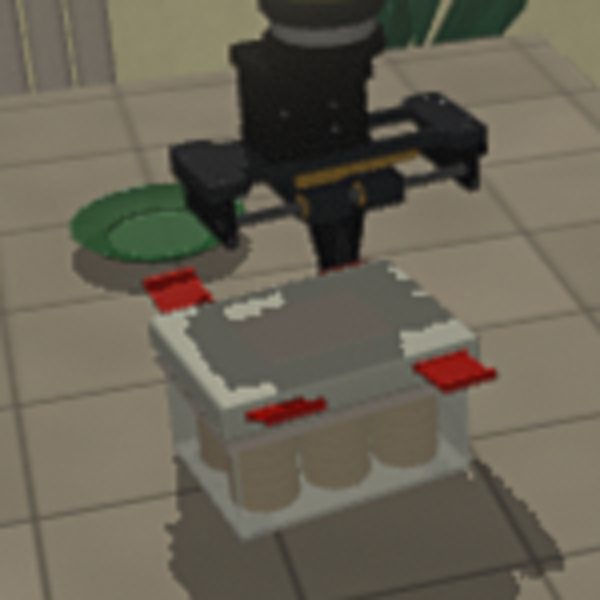

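The finger stands at clip 1's edge and the flap is no longer sticking out. The force is near zero, so I press in a little more to confirm.

Request:
{"op": "play_rows", "data": {"translation": [[0, 2, 0], [1, 2, 0], [1, 0, 0], [1, 0, 0], [1, 0, 0], [1, 0, 0], [1, 0, 0], [0, 0, 0], [0, 0, 0], [0, 0, 0]], "turn": [[0, 0, 0], [0, 0, 0], [0, 0, 0], [0, 0, 0], [0, 0, 0], [0, 0, 0], [0, 0, 0], [0, 0, 0], [0, 0, 0], [0, 0, 0]], "fingers": [-1, -1, -1, -1, -1, -1, -1, -1, -1, -1]}}

```text
time: 4.42
position: [0.5894, 0.1302, 0.0606]
tool_rot: [-1.293, 1.069, -1.069]
ft_force: [-0.3, -0.7, -0.2]
grip_width: 0.007
```

```bash
python3 - <<'E'
from q import *
to((52,120,130))
E
```

```text
t 4.42 pos [0.5894 0.1302 0.0606] grip 0.007 F [-0.3 -0.7 -0.2] j [-0.61  0.37  0.42  1.76 -0.17  1.04  0.06]
zyaw 0.189 ydir [ 0.  0. -1.]
box frame mm [55.  81.8 60.6]
target (52, 120, 130) tool shift [-38.2 -69.4  -3. ]
```

No contact force at a 6 mm inner offset, so clip 1 should be shut. I back out, rise, cross to clip 3, and look before pressing.

Request:
{"op": "play_rows", "data": {"translation": [[-20, -3, 0], [-18, -20, 0], [0, -35, 0], [0, -35, 0], [0, -17, 0], [0, 0, -10], [20, 0, -20], [30, 0, -25], [35, 0, -25], [35, 0, -25]], "turn": [[0, 0, 0], [0, 0, 0], [0, 0, 0], [0, 0, 0], [0, 0, 0], [0, 0, 0], [0, 0, 0], [0, 0, 0], [0, 0, 0], [0, 0, 0]], "fingers": [-1, -1, -1, -1, -1, -1, -1, -1, -1, -1]}}

```text
time: 5.25
position: [0.5009, 0.0314, 0.1696]
tool_rot: [-1.294, 1.068, -1.067]
ft_force: [1.2, -1.3, 0.7]
grip_width: 0.007
```

Request:
{"op": "play_rows", "data": {"translation": [[35, 0, -2], [35, 0, 0], [25, 0, 0], [0, 0, 0], [0, 0, 0], [0, 0, 0], [0, 0, 0], [0, 0, 0], [0, 0, 0], [0, 0, 0]], "turn": [[0, 0, 0], [0, 0, 0], [0, 0, 0], [0, 0, 0], [0, 0, 0], [0, 0, 0], [0, 0, 0], [0, 0, 0], [0, 0, 0], [0, 0, 0]], "fingers": [-1, -1, -1, -1, -1, -1, -1, -1, -1, -1]}}

```text
time: 6.08
position: [0.5186, -0.0605, 0.1705]
tool_rot: [-1.293, 1.068, -1.068]
ft_force: [-0.1, 0.1, -0.5]
grip_width: 0.008
```

```bash
python3 - <<'E'
from q import *
to((-52,-93.5,130))
im=ctrl.get_image("side")[110:260,200:350]
im2=ctrl.get_image("top")[170:320,230:380]
cv2.imwrite("pics/s3.png",cv2.resize(np.hstack([im,im2]),(800,400),interpolation=cv2.INTER_CUBIC))
E
```

```text
t 6.08 pos [ 0.5186 -0.0605  0.1705] grip 0.008 F [-0.1  0.1 -0.5] j [-0.5   0.08  0.59  1.86 -0.05  1.22  0.3 ]
zyaw 0.1905 ydir [-0.  0. -1.]
box frame mm [-50.5 -92.2 170.5]
target (-52, -93.5, 130) tool shift [ 1.3 40.5 -1.5]
```

View pics/s3.png

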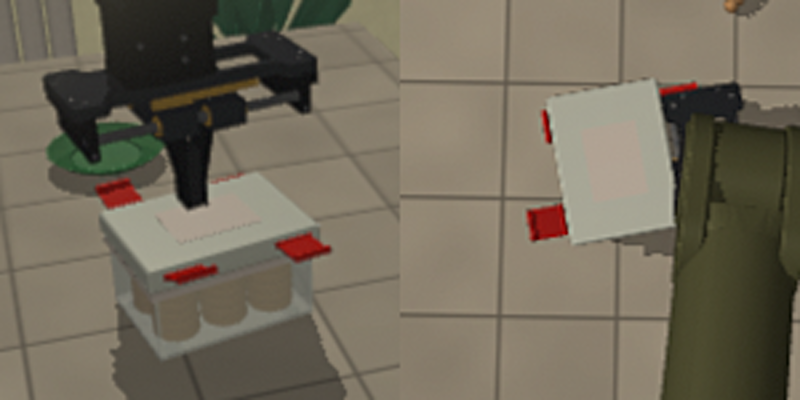

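Clip 1 now shows only a thin red edge in the top view at (546,127), so it is shut. The other three are open. Next I press clip 3.

Request:
{"op": "play_rows", "data": {"translation": [[1, 30, -1], [1, 20, 0], [0, 14, 0], [0, 10, 0], [0, 9, 0], [0, 8, 0], [0, 8, 0], [-2, 6, 0], [-3, 5, 0], [-4, 2, 0]], "turn": [[0, 0, 0], [0, 0, 0], [0, 0, 0], [0, 0, 0], [0, 0, 0], [0, 0, 0], [0, 0, 0], [0, 0, 0], [0, 0, 0], [0, 0, 0]], "fingers": [-1, -1, -1, -1, -1, -1, -1, -1, -1, -1]}}

```text
time: 7.02
position: [0.5168, -0.0513, 0.0597]
tool_rot: [-1.289, 1.07, -1.065]
ft_force: [-4.3, 5.2, 17.6]
grip_width: 0.006
```

Request:
{"op": "play_rows", "data": {"translation": [[0, 0, 0], [-1, 0, 0], [-1, 0, 0], [-1, 0, 0], [-1, 0, 0], [0, 0, 0], [0, 0, 0], [0, 0, 0], [0, 0, 0], [0, 0, 0]], "turn": [[0, 0, 0], [0, 0, 0], [0, 0, 0], [0, 0, 0], [0, 0, 0], [0, 0, 0], [0, 0, 0], [0, 0, 0], [0, 0, 0], [0, 0, 0]], "fingers": [-1, -1, -1, -1, -1, -1, -1, -1, -1, -1]}}

```text
time: 7.85
position: [0.5162, -0.0484, 0.0593]
tool_rot: [-1.29, 1.068, -1.066]
ft_force: [-0.5, 2.5, 5.9]
grip_width: 0.005
```

```bash
python3 - <<'E'
from q import *
to((-52,-84,60))
im=ctrl.get_image("side")[110:260,200:350]
im2=ctrl.get_image("top")[170:320,230:380]
cv2.imwrite("pics/s4.png",cv2.resize(np.hstack([im,im2]),(800,400),interpolation=cv2.INTER_CUBIC))
E
```

```text
t 7.85 pos [ 0.5162 -0.0484  0.0593] grip 0.005 F [-0.5  2.5  5.9] j [-0.48  0.21  0.58  1.98 -0.14  0.99  0.35]
zyaw 0.1903 ydir [ 0.001  0.003 -1.   ]
box frame mm [-50.6 -79.8  59.3]
target (-52, -84, 60) tool shift [ 4.2 -0.7 -1.4]
```

View pics/s4.png

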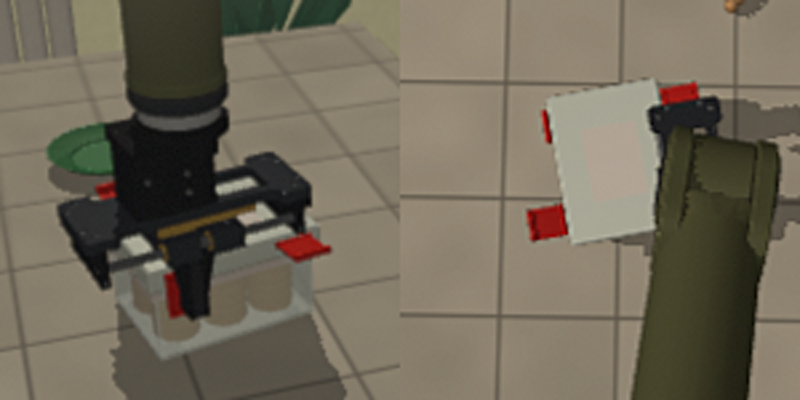

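In the side view clip 3 hangs vertical at about (173,295), with the finger resting on its lip (6 N up). I lift off, then move out and over to clip 2.

Request:
{"op": "play_rows", "data": {"translation": [[0, -5, 0], [8, -4, 0], [12, -20, 0], [5, -35, 0], [0, -30, 0], [-5, -15, 20], [-5, 0, 30], [0, 0, 30], [0, 0, 23], [0, 0, 0]], "turn": [[0, 0, 0], [0, 0, 0], [0, 0, 0], [0, 0, 0], [0, 0, 0], [0, 0, 0], [0, 0, 0], [0, 0, 0], [0, 0, 0], [0, 0, 0]], "fingers": [-1, -1, -1, -1, -1, -1, -1, -1, -1, -1]}}

```text
time: 8.78
position: [0.6232, -0.0445, 0.167]
tool_rot: [-1.293, 1.065, -1.068]
ft_force: [-1.7, 0.9, 0.7]
grip_width: 0.008
```

```bash
python3 - <<'E'
from q import *
to((52,-95,130))
im=ctrl.get_image("side")[110:260,200:350]
im2=ctrl.get_image("top")[170:320,230:380]
cv2.imwrite("pics/s5.png",cv2.resize(np.hstack([im,im2]),(800,400),interpolation=cv2.INTER_CUBIC))
E
```

```text
t 8.78 pos [ 0.6232 -0.0445  0.167 ] grip 0.008 F [-1.7  0.9  0.7] j [-0.45  0.33  0.59  1.61 -0.19  1.25  0.37]
zyaw 0.1919 ydir [ 0.002 -0.001 -1.   ]
box frame mm [ 55.2 -96.1 167. ]
target (52, -95, 130) tool shift [-1.2 37.  -3.3]
```

View pics/s5.png

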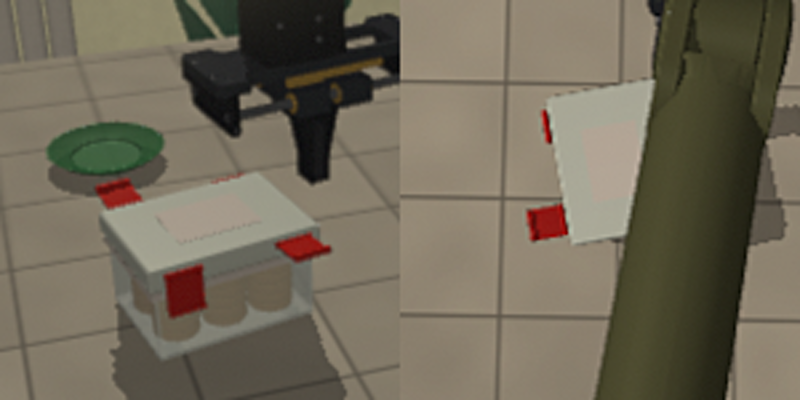

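Clip 3 hangs shut at (185,292), clips 2 and 4 are still open, so the milestone state holds. Now clip 2.

Request:
{"op": "play_rows", "data": {"translation": [[-1, 30, -3], [-1, 20, 0], [0, 13, 0], [0, 9, 0], [0, 9, 0], [0, 8, 0], [0, 7, 0], [-2, 5, 0], [-3, 3, 0], [-4, 1, 0]], "turn": [[0, 0, 0], [0, 0, 0], [0, 0, 0], [0, 0, 0], [0, 0, 0], [0, 0, 0], [0, 0, 0], [0, 0, 0], [0, 0, 0], [0, 0, 0]], "fingers": [-1, -1, -1, -1, -1, -1, -1, -1, -1, -1]}}

```text
time: 9.72
position: [0.6145, -0.0356, 0.0624]
tool_rot: [-1.292, 1.069, -1.069]
ft_force: [-1.1, 0.1, 0.3]
grip_width: 0.004
```

Request:
{"op": "play_rows", "data": {"translation": [[0, 0, 0], [-1, 0, 0], [-1, 0, 0], [-1, 0, 0], [0, 0, 0], [0, 0, 0], [0, 0, 0], [0, 0, 0], [0, 0, 0], [0, 0, 0]], "turn": [[0, 0, 0], [0, 0, 0], [0, 0, 0], [0, 0, 0], [0, 0, 0], [0, 0, 0], [0, 0, 0], [0, 0, 0], [0, 0, 0], [0, 0, 0]], "fingers": [-1, -1, -1, -1, -1, -1, -1, -1, -1, -1]}}

```text
time: 10.55
position: [0.614, -0.033, 0.0626]
tool_rot: [-1.293, 1.069, -1.069]
ft_force: [0.6, -0.4, 0.6]
grip_width: 0.006
```

```bash
python3 - <<'E'
from q import *
to((52,-84,60))
im=ctrl.get_image("side")[110:260,200:350]
cv2.imwrite("pics/s6.png",cv2.resize(im,(600,600),interpolation=cv2.INTER_CUBIC))
E
```

```text
t 10.55 pos [ 0.614  -0.033   0.0626] grip 0.006 F [ 0.6 -0.4  0.6] j [-0.44  0.41  0.56  1.74 -0.24  1.06  0.39]
zyaw 0.1889 ydir [ 0.  0. -1.]
box frame mm [ 48.4 -83.1  62.6]
target (52, -84, 60) tool shift [0.9 2.6 3.6]
```

View pics/s6.png

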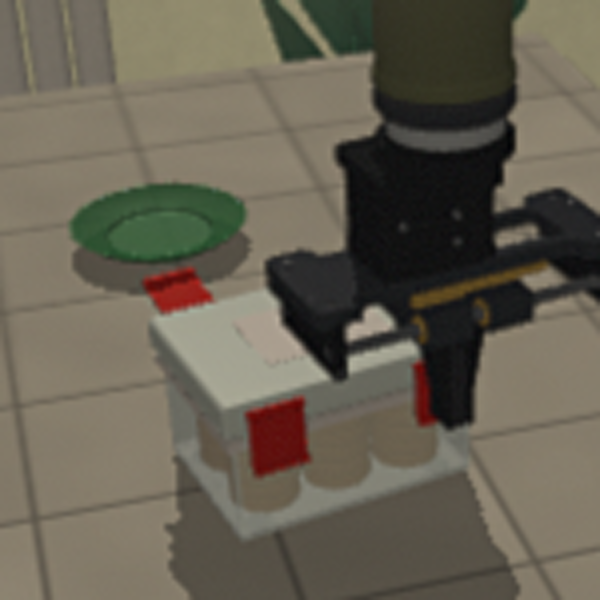

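Clip 2 hangs down beside the finger at (425,393), with no force. On to clip 4.

Request:
{"op": "play_rows", "data": {"translation": [[8, -3, 0], [7, -20, 0], [0, -35, 0], [0, -35, 0], [0, -12, 0], [0, 0, -10], [-20, 0, -20], [-35, 0, -25], [-35, 0, -25], [-35, 0, -20]], "turn": [[0, 0, 0], [0, 0, 0], [0, 0, 0], [0, 0, 0], [0, 0, 0], [0, 0, 0], [0, 0, 0], [0, 0, 0], [0, 0, 0], [0, 0, 0]], "fingers": [-1, -1, -1, -1, -1, -1, -1, -1, -1, -1]}}

```text
time: 11.43
position: [0.4941, 0.054, 0.1661]
tool_rot: [-1.294, 1.072, -1.069]
ft_force: [0.3, 1.1, 0.2]
grip_width: 0.003
```

Request:
{"op": "play_rows", "data": {"translation": [[-35, 0, 0], [-33, 0, 0], [0, 0, 0], [0, 0, 0], [0, 0, 0], [0, 0, 0], [0, 0, 0], [0, 0, 0], [0, 0, 0], [0, 0, 0]], "turn": [[0, 0, 0], [0, 0, 0], [0, 0, 0], [0, 0, 0], [0, 0, 0], [0, 0, 0], [0, 0, 0], [0, 0, 0], [0, 0, 0], [0, 0, 0]], "fingers": [-1, -1, -1, -1, -1, -1, -1, -1, -1, -1]}}

```text
time: 12.27
position: [0.4844, 0.1207, 0.1676]
tool_rot: [-1.292, 1.07, -1.07]
ft_force: [1.0, -0.6, 0.5]
grip_width: 0.004
```

```bash
python3 - <<'E'
from q import *
to((-52,95,130))
im=ctrl.get_image("side")[110:260,200:350]
cv2.imwrite("pics/s7.png",cv2.resize(im,(600,600),interpolation=cv2.INTER_CUBIC))
E
```

```text
t 12.27 pos [0.4844 0.1207 0.1676] grip 0.004 F [ 1.  -0.6  0.5] j [-0.74  0.03  0.45  1.91 -0.01  1.21 -0.09]
zyaw 0.188 ydir [ 0. -0. -1.]
box frame mm [-49.8  92.3 167.6]
target (-52, 95, 130) tool shift [-2.7 37.6 -2.2]
```

View pics/s7.png

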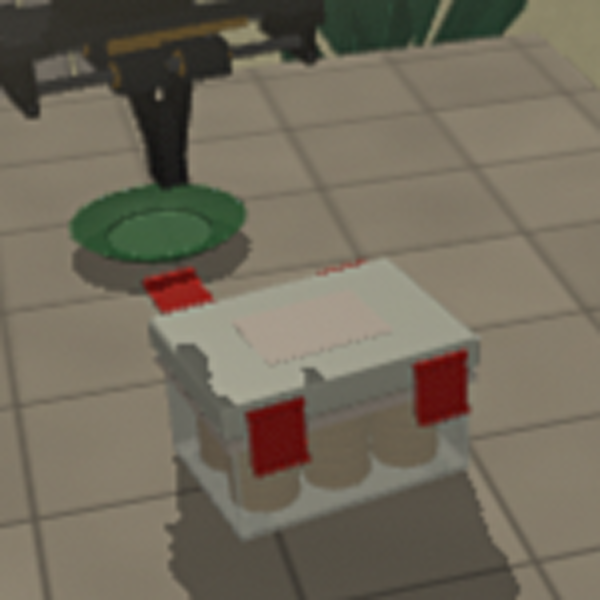

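Clips 2 and 3 hang shut at (441,388) and (278,437). Clip 1 shows only its hinge edge at (340,268). Only clip 4, at (178,290), is still open.

Request:
{"op": "play_rows", "data": {"translation": [[-2, 30, -2], [0, 20, 0], [0, 13, 0], [0, 9, 0], [0, 9, 0], [0, 8, 0], [0, 7, 0], [2, 6, 0], [3, 4, 0], [4, 1, 0]], "turn": [[0, 0, 0], [0, 0, 0], [0, 0, 0], [0, 0, 0], [0, 0, 0], [0, 0, 0], [0, 0, 0], [0, 0, 0], [0, 0, 0], [0, 0, 0]], "fingers": [-1, -1, -1, -1, -1, -1, -1, -1, -1, -1]}}

```text
time: 13.15
position: [0.4847, 0.1127, 0.0608]
tool_rot: [-1.292, 1.067, -1.071]
ft_force: [-0.4, 0.0, 0.0]
grip_width: 0.007
```

Request:
{"op": "play_rows", "data": {"translation": [[0, 0, 0], [1, 0, 0], [1, 0, 0], [1, 0, 0], [1, 0, 0], [0, 0, 0], [0, 0, 0], [0, 0, 0], [0, 0, 0], [0, 0, 0]], "turn": [[0, 0, 0], [0, 0, 0], [0, 0, 0], [0, 0, 0], [0, 0, 0], [0, 0, 0], [0, 0, 0], [0, 0, 0], [0, 0, 0], [0, 0, 0]], "fingers": [-1, -1, -1, -1, -1, -1, -1, -1, -1, -1]}}

```text
time: 13.98
position: [0.4844, 0.1102, 0.0606]
tool_rot: [-1.293, 1.069, -1.069]
ft_force: [-0.1, -0.3, -1.1]
grip_width: 0.01
```

```bash
python3 - <<'E'
from q import *
to((-52,84,60))
E
```

```text
t 13.98 pos [0.4844 0.1102 0.0606] grip 0.01 F [-0.1 -0.3 -1.1] j [-0.71  0.15  0.46  2.02 -0.08  0.99 -0.02]
zyaw 0.1891 ydir [ 0.  0. -1.]
box frame mm [-51.9  81.9  60.6]
target (-52, 84, 60) tool shift [-2.1  0.6 -0.1]
```

Now I back out, rise, and move well clear so the top camera sees everything.

Request:
{"op": "play_rows", "data": {"translation": [[-10, -2, 0], [-12, -20, 0], [-5, -35, 0], [0, -35, 0], [-15, -35, 0], [-35, -20, -5], [-38, 0, -10], [-38, 0, -10], [-38, 0, -10], [-38, 0, -10]], "turn": [[0, 0, 0], [0, 0, 0], [0, 0, 0], [0, 0, 0], [0, 0, 0], [0, 0, 0], [0, 0, 0], [0, 0, 0], [0, 0, 0], [0, 0, 0]], "fingers": [-1, -1, -1, -1, -1, -1, -1, -1, -1, -1]}}

```text
time: 14.82
position: [0.3956, 0.3289, 0.2082]
tool_rot: [-1.291, 1.069, -1.068]
ft_force: [1.8, 0.4, -1.0]
grip_width: 0.007
```

Request:
{"op": "play_rows", "data": {"translation": [[-38, 0, -10], [-38, 0, -10], [-38, 0, -10], [-38, 0, -10], [-30, 0, 0], [0, 0, 0], [0, 0, 0], [0, 0, 0], [0, 0, 0], [0, 0, 0]], "turn": [[0, 0, 0], [0, 0, 0], [0, 0, 0], [0, 0, 0], [0, 0, 0], [0, 0, 0], [0, 0, 0], [0, 0, 0], [0, 0, 0], [0, 0, 0]], "fingers": [-1, -1, -1, -1, -1, -1, -1, -1, -1, -1]}}

```text
time: 15.65
position: [0.3247, 0.4965, 0.2079]
tool_rot: [-1.291, 1.07, -1.071]
ft_force: [0.2, -1.0, 0.3]
grip_width: 0.004
```

```bash
python3 - <<'E'
from q import *
where()
S_=ctrl.get_image("side");T=ctrl.get_image("top")
cv2.imwrite("pics/s8.png",cv2.resize(np.hstack([S_[130:260,210:340],T[165:295,245:375]]),(800,400),interpolation=cv2.INTER_CUBIC))
cv2.imwrite("pics/t8.png",T)
d=cv2.absdiff(T,cv2.imread("pics/top0.png")).max(2)
for n,(x,y,w,h) in dict(saucer=(170,218,52,55),bowl=(424,215,42,45),dipper=(345,125,35,55)).items(): print(n,d[y:y+h,x:x+w].max(),(d[y:y+h,x:x+w]>40).sum())
E
```

```text
t 15.65 pos [0.3247 0.4965 0.2079] grip 0.004 F [ 0.2 -1.   0.3] j [-1.14  0.21  0.12  1.62 -0.02  1.31 -0.83]
zyaw 0.1865 ydir [ 0.  0. -1.]
box frame mm [-135.7  491.5  207.9]
saucer 6 0
bowl 6 0
dipper 6 0
```

View pics/s8.png

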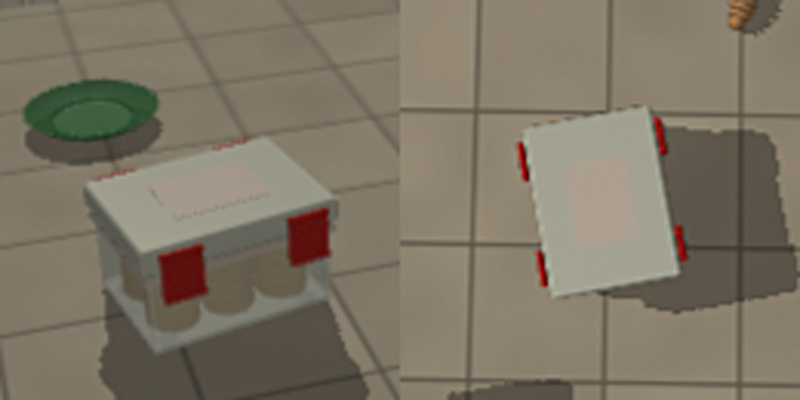

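View pics/t8.png

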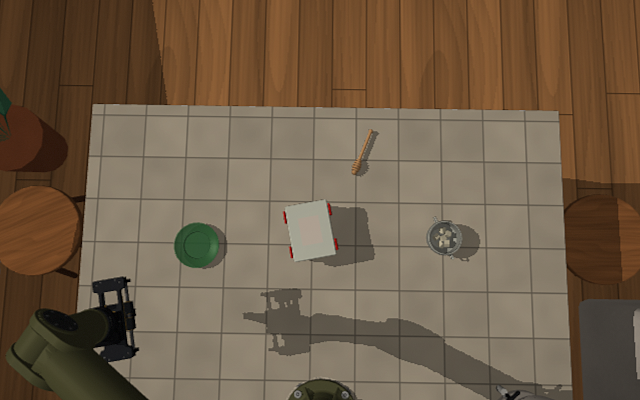

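All four clips show only equally thin red edges along the lid: (523,160), (661,135), (681,243) and (542,268) in the zoom. The bystanders haven't moved and the arm is clear of everything.

```bash
python3 -c "
from bench import ctrl
print(ctrl.close_job())"
```

```text
the job is handed in; nothing more can be done
None
```

All four clips are snapped down and the job is handed in. I shut them with the closed fingertips in the order 1, 3 (the opposite corner), then 2 and 4, in 15.7 s of the 56 s allowed.

- **Order:** after clip 3, the pictures showed 1 and 3 shut while 2 and 4 still stuck out, as the task asks.
- **Clips:** at the end the top view shows the same thin red edge for all four. In the side view clips 2 and 3 hang straight down, while 1 and 4 face away and show only their hinge edges. I could not read the joint angles directly, so "shut" rests on these views and on the finger meeting no resistance at the end of the pushes on 1, 2 and 4.
- **Clip 3 press:** the highest force in the readings at the end of each move was about 19 N, while pressing clip 3. It ended with the finger resting lightly on that clip's lip (about 6 N), so I lifted straight up before moving out.
- **Bystanders:** sugar bowl, saucer and honey dipper show no pixel change from the start in the top view.
- **Arm:** it is clear of everything, with contact force at the noise level.
- **Disagreement:** the two cameras differed on the box by about 4 mm in position and 0.02 rad in yaw. I used a value between them, weighted to the top view, and it was accurate enough.

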